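Bleed the air tank: back off the valve's lock nut and press the pin

TASK

Bleed the air tank: unscrew the small knurled lock nut on its valve all the way to its stop, then press the freed valve pin fully down, hold it down for two seconds and let it spring up again, leaving the nut backed off. The pin bends easily, so press gently, never with more than about 15 N, do not lean on the boss, and leave everything else on the bench where it is.

Things in the scene. Friction and masses are not known exactly. Their poses are not given: they have to be found in the camera images.
- tank: Portable grey steel air tank lying on two feet, a cylinder 110 mm across and 300 mm long along its own y axis, fixed to the bench. Origin on the bench below its middle, z up; top of its shell 123 mm above the bench. At its +y end a 44 mm gauge (to 108 mm above the bench, to y = 197 mm), at its -y end an outlet coupling.
- boss_top (a point): Centre of the flat top face of the brass boss (32 mm across) on top of the tank; z up. The valve stands upright on it, same axis to about 1.5 mm: brass stem 9 mm across, on it the knurled steel lock nut (14 mm across, 10 mm tall), above it the thin pin (4.4 mm) with its flat steel tip (8 mm across, 6 mm tall).
- stem_foot (a point): Same place as boss_top, where the stem enters the boss. How far the stem stands out is NOT measured: the nut's seat is anywhere from 26 to 44 mm above this point. Seated, the nut's underside is on the seat; the top of the tip is 26 mm above the seat while the pin is up.
- nut (a joint): Angle of the knurled lock nut, rad: 0 is seated, growing as it is unscrewed (anticlockwise from above) to a hard stop at 4.2 (fully backed off). It climbs 8 mm per turn (1.27 mm per rad): follow it up while turning. Thread drag about 0.05 N m; it stays where left. Below 3.5 it blocks the pin, which can then sink only 1 to 2 mm.
- pin (a joint): How far the valve pin is pressed down, in m: 0 is up (closed), 0.005 is fully down against a hard stop. Spring: 3 N to start, 9 N fully down. It springs up when let go. The nut rides up and down with the pin.
- file_a: Bystander, loose: flat file, 200 mm blade 26 mm wide, wooden handle. Its origin is on its underside between blade and handle; the blade lies along +x and the handle along -x.
- sand_block: Bystander, loose: wooden sanding block 110 x 50 x 32 mm. Its origin is on its underside.
- spanner: Bystander, loose: steel spanner lying flat. Its origin is on its underside.

How it is judged:
On the way, in this order (a step that is already met when the one before it is completed fails the run):
1. the lock nut is backed off (at least 3.7 of 4.2 rad) (value of joint nut above 3.7 rad), for 0.2 s.
2. the pin is pressed at least 3.8 of its 5 mm and held for 1.5 s (value of joint pin above 0.0038 m), for 1.5 s.
At the end, for the whole second after the job is handed in: the nut is still backed off (over 3.7 rad), the pin is up again (under 1 mm), and every bystander is within 15 mm of where it began (value of joint nut above 3.7 rad and value of joint pin below 0.001 m and distance of each of file_a, file_b, sand_block, spanner, tin, blade, marker from where it was at the start of the episode below 0.015 m); the robot touches nothing.
It fails at once if the pin's tip is pushed with more than 18 N (contact force between any of the fingers, the arm and pin_c1 above 18 N).
It fails at once if the boss is leaned on with more than 15 N (contact force between any of the fingers, the arm and boss_c0 above 15 N).
It fails at once if a bystander is moved by more than 15 mm (distance of any of file_a, file_b, sand_block, spanner, tin, blade, marker from where it was at the start of the episode above 0.015 m).
It also fails if it takes over 72 s, if anything falls off the work surface, if the arm or the gripper's body presses on something with over 40 N, if the wrist force passes 120 N, or if a joint passes its speed limit or range.

ROBOT

A 7-joint arm with a two-finger parallel gripper is mounted at the origin on the work surface. World frame = base frame: x ahead of the robot, y to its left, z up, the work surface at z = 0. Lengths are in m, angles in rad, forces in N, time in s.
With the tool pointing down it reaches from about 0.425 to 0.8 m from the base axis. Payload 8.3 kg.
Tool frame: the origin (TCP) lies at the centre of the arm's flange, where the gripper is bolted on; the fingertips stand 173 mm ahead of it and the grasp point (between the pads) lies 155 mm ahead of it; z points along the fingers, y is the line along which they close (so a half turn about z gives the same grasp; the last joint's range is limited). The gripper opens to 85 mm and grips with 20 to 120 N. Pads are 22 mm wide; open, the fingers measure 114 mm over their backs; the gripper's body (76 mm by 85 mm) begins 54 mm behind the grasp point. The pads swing forward as they close: fully open they stand 13 mm farther back than shut.
Start: joints at [-1.207, 0.383, 0.016, 1.37, -0.006, 1.388, -0.046], TCP at [0.259, 0.569, 0.405] pointing down, gripper open.
Joint ranges: [-2.95, 2.95], [-0.25, 2.06], [-1.52, 1.56], [0.18, 2.33], [-1.44, 4.58], [0.02, 2.06], [-3.01, 3.01]. Speed limits (rad/s): [2.39, 2.39, 3.01, 3.01, 3.14, 3.14, 3.14].

INTERFACE

Orientations are given as a unit quaternion [w, x, y, z].
In Python, from cell import telemetry, optics, ticket gives the robot as it stands. The module is installed in compiled form; this text tells all that it offers.
- The arm moves only by the tool apply_moves, never from a script. Its argument "rows" is a list of rows, each a list of 6 numbers: the shift along the tool's x, y, z normalised to -1 to 1, where 1 is 0.08 m, then the turn, a rotation vector about the tool's x, y, z normalised to -1 to 1, where 1 is 45 degrees. A call has 1 to 10 rows; each row shifts and turns the commanded pose from where the row before left it, along the tool's axes as they then stand; what a row does not reach is not made up. A row lasts 1/12 s, in which the tool goes at most 41.7 mm and 7.16 degrees, less where a joint would pass 70% of its speed; a pose out of reach is approached as far as the arm can. A call with a number of a shift or a turn outside -1 to 1 is refused whole. A call with a gripper value outside its range is refused whole. "jaw" is the opening, from -1 (shut) to 1 (fully open), set as the call begins (left out, the last holds). The fingers move at their own pace and stop on an object; "squeeze" is the grip in N (left out, the last holds). Time passes only in rows, so rows that do not move let the fingers close. It gives the time, the measured TCP pose, the force, the opening and the grip force at its end, in the units of the state.
- telemetry.state(): the state, without advancing time (a new reading comes with each control period).
- optics.get_image(name): name is "side" or "top" or "wrist"; returns a dict with "img" (420x560x3 uint8, red, green, blue), "vfov" (degrees; the focal length in pixels is half the picture's height over the tangent of half this angle, whatever the lens; pixels are square), "cx", "cy" (the principal point, pixels), "rvec" (rotation vector, rad) and "tvec" (3), from world to camera coordinates, as OpenCV has them. Camera axes: x right, y down, z forward; pixel columns grow to the right and rows downward; lengths in m; the calibration is good to about 2 mm. A picture is of the moment at which its call begins. There is no depth.
- ticket.sign_off(): hands the job in; it is judged then, once.
The state is a dict: "clock": time; "joint_positions": joint angles; "joint_velocities": joint speeds; "effort": joint torques, N m; "tool_pos": TCP position; "orientation": TCP orientation; "contact_force": force on the tool from outside, world axes, zero at the start; "moment": the same for the moment, N m; "width": finger opening in m; "gripper_force": force on a finger pad.
Only numpy, scipy, OpenCV 4.12 (cv2) and the standard library are available. Lean on these libraries where they do the work, as an engineer would, in place of code of your own. Each camera call takes 0.05 s, during which the arm holds its last target. There are 200 camera calls.

## Working session

There is one attempt and no reset: what is moved stays moved. The work goes in short steps, Python scripts to look and compute and a tool call to move; the robot and the scene stay as the last step left them, time stands still between calls to the robot, and variables do not carry over. Pictures are saved under pics/ and viewed, at most 10 in all, crops included, and the job is handed in when it is done.

Besides the shell and the picture viewer there is one more tool, called after "Request:" as name([rows], argument=value, ...), one row to a line, values as JSON. apply_moves: Moves the arm, as the interface text tells. Scaled input: -1 to 1 covers 0.08 m each way for a shift and 45 degrees each way for a turn. Its arguments: {"type":"object","properties":{"rows":{"type":"array","items":{"type":"array","items":{"type":"number"}}},"jaw":{"type":"number"},"squeeze":{"type":"number"}},"required":["rows"]}

```bash
mkdir -p pics; cat > h.py <<'E'
import numpy as np, cv2
from cell import telemetry, optics, ticket
def grab(n,save=None):
    d=optics.get_image(n)
    if save: cv2.imwrite('pics/'+save,d['img'][:,:,::-1])
    return d
def cam(d):
    h=d['img'].shape[0]; f=h/2/np.tan(np.radians(d['vfov'])/2)
    K=np.array([[f,0,d['cx']],[0,f,d['cy']],[0,0,1.]]); R=cv2.Rodrigues(np.array(d['rvec'],float))[0]
    return K,R,np.array(d['tvec'],float).ravel()
def ray(d,u,v):
    K,R,t=cam(d); r=R.T@np.linalg.solve(K,[u,v,1.]); return -R.T@t, r/np.linalg.norm(r)
def onz(d,u,v,z):
    c,r=ray(d,u,v); return c+r*(z-c[2])/r[2]
def two(d1,p1,d2,p2):
    c1,r1=ray(d1,*p1); c2,r2=ray(d2,*p2)
    s=np.linalg.lstsq(np.c_[r1,-r2],c2-c1,rcond=None)[0]
    a,b=c1+s[0]*r1,c2+s[1]*r2; return (a+b)/2,np.linalg.norm(a-b)
def proj(d,p):
    K,R,t=cam(d); q=K@(R@np.array(p)+t); return q[:2]/q[2]
E
python3 - <<'E'
from h import *
import pickle
D={n:grab(n) for n in('side','top','wrist')}
pickle.dump(D,open('d0.pkl','wb'))
im=np.hstack([D[n]['img'] for n in('side','top')])
cv2.imwrite('pics/a.png',cv2.resize(im[:,:,::-1],(800,300),interpolation=cv2.INTER_AREA))
cv2.imwrite('pics/side.png',D['side']['img'][:,:,::-1]);cv2.imwrite('pics/top.png',D['top']['img'][:,:,::-1])
for n in D: print(n,D[n]['vfov'],D[n]['cx'],D[n]['cy'],ray(D[n],280,210))
print(telemetry.state())
E
```

```text
side 55.28622703776958 275.99732897224385 205.97177130662936 (array([0.20179491, 0.37416222, 0.55542906]), array([ 0.54514326, -0.56194234, -0.62212509]))
top 46.98760835190033 285.27067063083626 214.7970394173577 (array([0.43398114, 0.01530045, 0.83607985]), array([ 0.2230311 ,  0.01247902, -0.97473145]))
wrist 65.5547273433427 277.7826013768096 206.21947977153215 (array([0.19810311, 0.59603968, 0.37286795]), array([ 0.25297564, -0.10850195, -0.96136915]))
{'clock': 0.15, 'joint_positions': array([-1.2069035 ,  0.38406817,  0.01635872,  1.3708782 , -0.00632093,
        1.38819971, -0.04647791]), 'joint_velocities': array([ 0.00145041, -0.00097178, -0.00044312, -0.0024174 , -0.00158817,
       -0.00117284,  0.00018084]), 'effort': array([ 1.66390033e-03, -6.28158474e+01,  8.45607016e-01, -3.72165442e+01,
        1.67505682e-02,  1.09958381e-02, -4.03321178e-05]), 'tool_pos': array([0.25862154, 0.56885398, 0.40390946]), 'orientation': array([-1.66672888e-04,  2.11732600e-01,  9.77327345e-01, -7.34235750e-04]), 'contact_force': array([ 0.02170135, -0.74507016,  0.32863701]), 'moment': array([0.01451121, 0.0519011 , 0.0497183 ]), 'gripper_force': 0.0, 'width': 0.08524910703228833}
```

View pics/side.png

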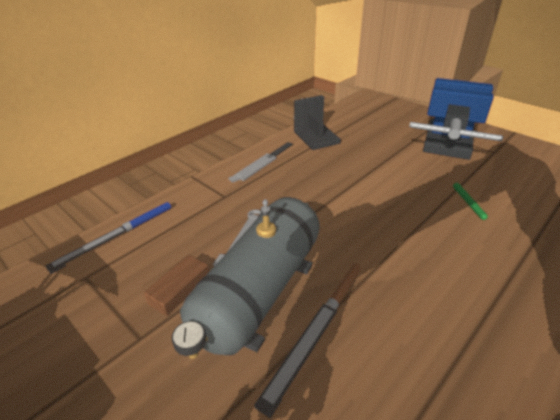

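View pics/top.png

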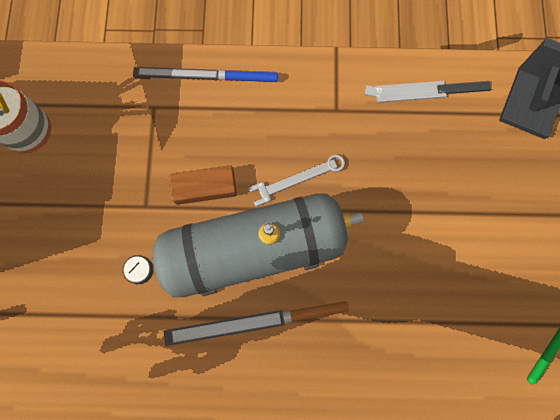

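The side view shows the tank, with the brass boss at about (266,228) and the tip at about (265,203). In the top view the boss is at about (268,233), with the spanner and block on one side and the file on the other. Next I'll zoom in on the valve in both views.

```bash
python3 - <<'E'
from h import *
import pickle
D=pickle.load(open('d0.pkl','rb'))
s,t=D['side'],D['top']
a=cv2.resize(s['img'][190:245,240:295],(440,440),interpolation=cv2.INTER_CUBIC)
b=cv2.resize(t['img'][205:250,245:290],(360,360),interpolation=cv2.INTER_CUBIC)
c=np.zeros((440,800,3),np.uint8); c[:,:440]=a; c[:360,440:]=b
cv2.imwrite('pics/z.png',c[:,:,::-1])
def boss(d,r):
    h=cv2.cvtColor(d['img'],cv2.COLOR_RGB2HSV); m=cv2.inRange(h,(15,150,120),(35,255,255))
    k=np.zeros_like(m);k[r]=m[r]; ys,xs=np.nonzero(k); print(len(xs),xs.min(),xs.max(),ys.min(),ys.max(),xs.mean(),ys.mean())
boss(s,np.s_[205:245,245:290]); boss(t,np.s_[210:250,250:285])
p=onz(t,268.5,235,.135); print('boss',p)
print('tank axis pts', onz(t,158,266,.068),onz(t,345,222,.068), 'gauge',onz(t,137,269,.1))
for z in(.13,.16,.18,.2): print(z,proj(s,[*p[:2],z]),proj(t,[*p[:2],z]),proj(D['wrist'],[*p[:2],z]))
E
```

```text
Traceback (most recent call last):
ValueError: zero-size array to reduction operation minimum which has no identity
```

View pics/z.png

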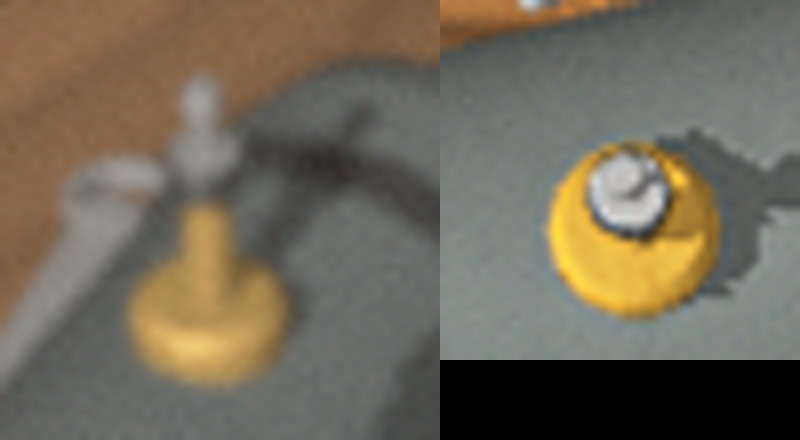

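The zoomed side view (8x) puts the tip top at about (265.2,200), the nut centre at (265.9,208.7) and the boss face at (266.2,227.5). In the top view the boss is at (269.2,233.5) and the nut at (268.5,229.2).

```bash
python3 - <<'E'
from h import *
import pickle
D=pickle.load(open('d0.pkl','rb'))
s,t,w=D['side'],D['top'],D['wrist']
off=np.array([.5,.5])
for n,a,b in(('boss',(265.7,227),(268.7,233)),('nut',(265.4,208.2),(268,228.7)),('tip',(264.7,199.5),(268.2,226.5))):
    p,e=two(s,a,t,b); print(n,p.round(4),round(e*1e3,2))
p=two(s,(265.7,227),t,(268.7,233))[0]
for z in(.13,.16,.17,.18,.19,.2): print(z,proj(s,[*p[:2],z]).round(1),proj(t,[*p[:2],z]).round(1),proj(w,[*p[:2],z]).round(1))
print('tank axis pts', onz(t,158,266,.068),onz(t,345,222,.068), 'gauge',onz(t,137,269,.1),'span',onz(t,337,163,.01),onz(t,262,195,.01))
E
```

```text
boss [0.5594 0.04   0.1327] 0.79
nut [0.5584 0.0397 0.1716] 1.02
tip [0.5588 0.0392 0.1879] 0.01
0.13 [265.5 228.2] [268.9 233.5] [-26.3 611.7]
0.16 [264.8 213.8] [268.3 229.8] [-51.2 652.2]
0.17 [264.5 208.8] [268.1 228.5] [-60.4 667.2]
0.18 [264.3 203.7] [267.8 227.2] [-70.2 683.1]
0.19 [264.  198.5] [267.6 225.8] [-80.6 700. ]
0.2 [263.8 193.2] [267.4 224.4] [-91.6 717.8]
tank axis pts [0.51434102 0.21689218 0.068     ] [ 0.59199287 -0.08077498  0.068     ] gauge [0.5057699  0.24004832 0.1       ] span [ 0.71158908 -0.07432197  0.01      ] [0.6494903  0.05827403 0.01      ]
```

Request:
apply_moves([
  [-0.308,-0.223,0,0,0,0],
  [-0.308,-0.223,0,0,0,0],
  [-0.308,-0.223,0,0,0,0],
  [-0.308,-0.223,0,0,0,0],
  [-0.308,-0.223,0,0,0,0],
  [-0.308,-0.223,0,0,0,0],
  [-0.308,-0.223,0,0,0,0],
  [-0.308,-0.223,0,0,0,0],
  [-0.308,-0.223,0,0,0,0],
  [-0.308,-0.223,0,0,0,0],
], jaw=0, squeeze=30)

```text
clock: 0.98
tool_pos: [0.4096, 0.303, 0.4045]
orientation: [-0.0, 0.212, 0.977, -0.0]
contact_force: [0.6, 0.8, -0.2]
width: 0.0427
gripper_force: 0.0
```

Request:
apply_moves([
  [-0.308,-0.223,0,0,0,0],
  [-0.308,-0.223,0,0,0,0],
  [-0.308,-0.223,0,0,0,0],
  [-0.308,-0.223,0,0,0,0],
  [-0.308,-0.223,0,0,0,0],
  [-0.308,-0.223,0,0,0,0],
  [-0.308,-0.223,0,0,0,0],
  [-0.308,-0.223,0,0,0,0],
  [-0.308,-0.223,0,0,0,0],
  [-0.308,-0.223,0,0,0,0],
])

```text
clock: 1.82
tool_pos: [0.56, 0.0388, 0.4045]
orientation: [-0.0, 0.212, 0.977, -0.0]
contact_force: [0.3, -0.2, 0.1]
width: 0.0427
gripper_force: 0.0
```

Request:
apply_moves([
  [0,0,0,0,0,0.155],
  [0,0,0,0,0,0.155],
  [0,0,0,0,0,0.155],
  [0,0,0,0,0,0.155],
  [0,0,0,0,0,0.155],
  [0,0,0,0,0,0.155],
  [0,0,0,0,0,0.155],
  [0,0,0,0,0,0.155],
  [0,0,0,0,0,0.155],
  [0,0,0,0,0,0.155],
])

```text
clock: 2.65
tool_pos: [0.5595, 0.0402, 0.4044]
orientation: [-0.0, 0.735, 0.679, -0.0]
contact_force: [-0.1, 0.8, 0.5]
width: 0.0428
gripper_force: 0.0
```

```bash
python3 -c "
from h import *
s=telemetry.state();print(s)"
```

```text
{'clock': 2.65, 'joint_positions': array([-0.6014777 ,  0.2674823 ,  0.58299672,  1.57313877, -0.14972697,
        1.34664345, -0.08070317]), 'joint_velocities': array([-0.1604738 ,  0.0234927 ,  0.20542242,  0.00767454, -0.0603139 ,
        0.0041373 , -1.39770862]), 'effort': array([ 1.04052532e+00, -4.78214228e+01,  5.18147439e+00, -3.65087950e+01,
        1.44163677e-01, -1.75448720e-03,  2.94849090e+00]), 'tool_pos': array([0.55948978, 0.04020446, 0.40440505]), 'orientation': array([-1.82536073e-04,  7.34586038e-01,  6.78515474e-01, -2.66611002e-04]), 'contact_force': array([-0.12538784,  0.78209203,  0.49434705]), 'moment': array([-0.00791858, -0.00047968,  0.00430538]), 'gripper_force': 0.0, 'width': 0.042803703621513436}
```

```bash
python3 -c "
from h import *
import pickle
d=grab('wrist');pickle.dump(d,open('w1.pkl','wb'))"
```

Request:
apply_moves([
  [0,0,0,0,0,0.155],
  [0,0,0,0,0,0.155],
  [0,0,0,0,0,0.155],
  [0,0,0,0,0,0.155],
  [0,0,0,0,0,0.155],
  [0,0,0,0,0,0.155],
  [0,0,0,0,0,0.155],
  [0,0,0,0,0,0.155],
  [0,0,0,0,0,0.155],
  [0,0,0,0,0,0.155],
])

```text
clock: 3.53
tool_pos: [0.5595, 0.0402, 0.4045]
orientation: [-0.0, 0.99, 0.138, -0.0]
contact_force: [-0.3, -0.1, -0.0]
width: 0.0425
gripper_force: 0.0
```

Request:
apply_moves([
  [0,0,0,0,0,0.155],
  [0,0,0,0,0,0.155],
  [0,0,0,0,0,0.155],
  [0,0,0,0,0,0.155],
  [0,0,0,0,0,0.155],
  [0,0,0,0,0,0.155],
  [0,0,0,0,0,0.155],
  [0,0,0,0,0,0.155],
  [0,0,0,0,0,0],
  [0,0,0,0,0,0],
])

```text
clock: 4.37
tool_pos: [0.5595, 0.0403, 0.4044]
orientation: [0.0, 0.941, -0.337, -0.0]
contact_force: [-0.4, 0.2, -0.3]
width: 0.0427
gripper_force: 0.0
```

```bash
python3 -c "
from h import *
import pickle
d=grab('wrist');pickle.dump(d,open('w2.pkl','wb'))
e=pickle.load(open('w1.pkl','rb'))
c=np.hstack([e['img'],d['img']])
cv2.imwrite('pics/w.png',cv2.resize(c,(800,300),interpolation=cv2.INTER_AREA)[:,:,::-1])
for z in (.132,.188):
  for k in(e,d): print(z,proj(k,[.559,.04,z]))
s=telemetry.state();print(s['joint_positions'],s['tool_pos'],s['orientation'])"
```

```text
0.132 [276.8998322  207.19208619]
0.132 [278.57230582 207.70616284]
0.188 [276.51462174 231.9988903 ]
0.188 [278.78859447 232.85504769]
[-0.86854652  0.33940443  0.94974062  1.5828622  -0.28006954  1.36461532
 -2.14650044] [0.55955127 0.04030962 0.4045224 ] [ 1.49445640e-04  9.41450921e-01 -3.37149991e-01 -1.57504251e-04]
```

View pics/w.png

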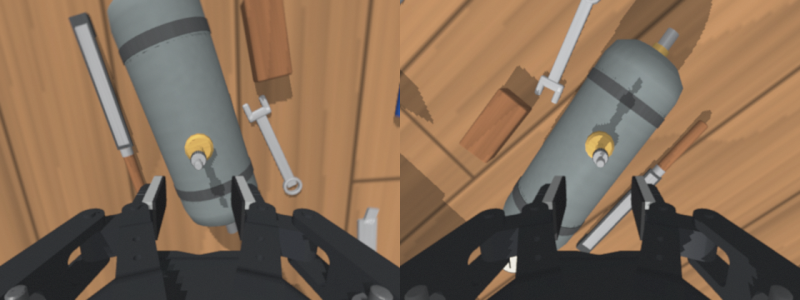

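Both wrist views show the valve between the open fingers, at about (277,208) and (279,208) in full-size pixels, and nothing is in the way. I'll zoom in on the valve to place it more exactly.

```bash
python3 -c "
from h import *
import pickle
I=[pickle.load(open(f,'rb')) for f in('w1.pkl','w2.pkl')]
c=np.hstack([cv2.resize(d['img'][180:245,245:310],(390,390),interpolation=cv2.INTER_CUBIC) for d in I])
cv2.imwrite('pics/wz.png',c[:,:,::-1])
for d in I:
  h=cv2.cvtColor(d['img'],cv2.COLOR_RGB2HSV)[180:245,245:310]; m=cv2.inRange(h,(15,110,90),(32,255,255))
  n=cv2.connectedComponentsWithStats(m);i=1+n[2][1:,4].argmax();pts=cv2.findNonZero((n[1]==i).astype(np.uint8))
  (x,y),r=cv2.minEnclosingCircle(pts);print('boss',x+245,y+180,r,n[2][i])
"
```

```text
boss 278.4049758911133 206.3472843170166 19.93266487121582 [ 14   7  40  36 949]
boss 278.92629623413086 203.6633472442627 19.958999633789062 [ 15   4  39  36 946]
```

View pics/wz.png

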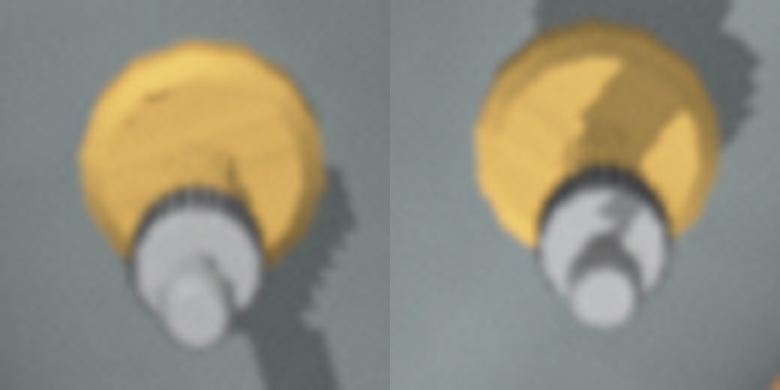

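View 1 has the tip at (277.2,231.2) and the nut top at (277.5,223.7). View 2 has the tip at (280,228.8) and the nut top at (280.2,219.8). I'll triangulate from these.

```bash
python3 -c "
from h import *
import pickle
a,b=[pickle.load(open(f,'rb')) for f in('w1.pkl','w2.pkl')]
for n,p,q in(('tip',(277.2,231.2),(279.5,228.3)),('nuttop',(277.2,223.5),(279.9,219.5)),('boss',(278.4,206.3),(278.9,203.7))):
  x,e=two(a,p,b,q);print(n,x.round(4),e)
s=telemetry.state()
from scipy.spatial.transform import Rotation as R
w,*v=s['orientation'];r=R.from_quat([*v,w]);print(r.as_matrix().round(3))
print('axis pt',r.inv().apply(two(a,(277.2,231.2),b,(279.5,228.3))[0]-s['tool_pos']))
"
```

```text
tip [0.5595 0.0388 0.1831] 0.00036727833428917925
nuttop [0.5594 0.0383 0.1664] 0.0005055586108391626
boss [0.56   0.0389 0.1257] 9.990980197787211e-05
[[ 0.773 -0.635 -0.   ]
 [-0.635 -0.773 -0.   ]
 [-0.     0.    -1.   ]]
axis pt [0.00092048 0.00111705 0.22138508]
```

Request:
apply_moves([
  [0.011,0.014,0.2,0,0,0],
  [0,0,0.2,0,0,0],
  [0,0,0.2,0,0,0],
  [0,0,0.2,0,0,0],
  [0,0,0.2,0,0,0],
  [0,0,0,0,0,0],
])

```text
clock: 4.92
tool_pos: [0.5585, 0.039, 0.3217]
orientation: [0.001, 0.941, -0.338, -0.002]
contact_force: [-1.7, 0.6, -1.0]
width: 0.0428
gripper_force: 0.0
```

Request:
apply_moves([
  [0,0,0,0,0,0],
  [0,0,0,0,0,0],
  [0,0,0,0,0,0],
  [0,0,0,0,0,0],
  [0,0,0,0,0,0],
  [0,0,0,0,0,0],
  [0,0,0,0,0,0],
  [0,0,0,0,0,0],
], jaw=-1, squeeze=25)

```text
clock: 5.58
tool_pos: [0.5597, 0.0382, 0.325]
orientation: [0.0, 0.94, -0.34, 0.0]
contact_force: [-2.7, -4.0, 2.5]
width: 0.0121
gripper_force: 24.5
```

```bash
python3 -c "
from h import *
s=telemetry.state();print(s)
d=grab('side');a=cv2.resize(d['img'][130:250,190:350],(800,600),interpolation=cv2.INTER_CUBIC)
cv2.imwrite('pics/g.png',a[:,:,::-1])"
```

```text
{'clock': 5.5833, 'joint_positions': array([-0.83486659,  0.4072765 ,  0.9145159 ,  1.69571452, -0.34184409,
        1.20804958, -2.10166744]), 'joint_velocities': array([-0.00124188,  0.00185403, -0.00021684,  0.00103712, -0.0014187 ,
       -0.00042603, -0.00173532]), 'effort': array([-2.17796780e+00, -4.42013025e+01,  9.77475375e+00, -3.34977973e+01,
       -1.35998022e+00, -3.77964210e-01, -1.63508370e-02]), 'tool_pos': array([0.55967368, 0.03823747, 0.32504048]), 'orientation': array([ 1.13212508e-04,  9.40354609e-01, -3.40195628e-01,  3.62904605e-04]), 'contact_force': array([-2.71562544, -3.98132453,  2.4595358 ]), 'moment': array([-0.81227912,  0.38323285, -0.00890961]), 'gripper_force': 24.477619528770447, 'width': 0.012132470411853627}
```

View pics/g.png

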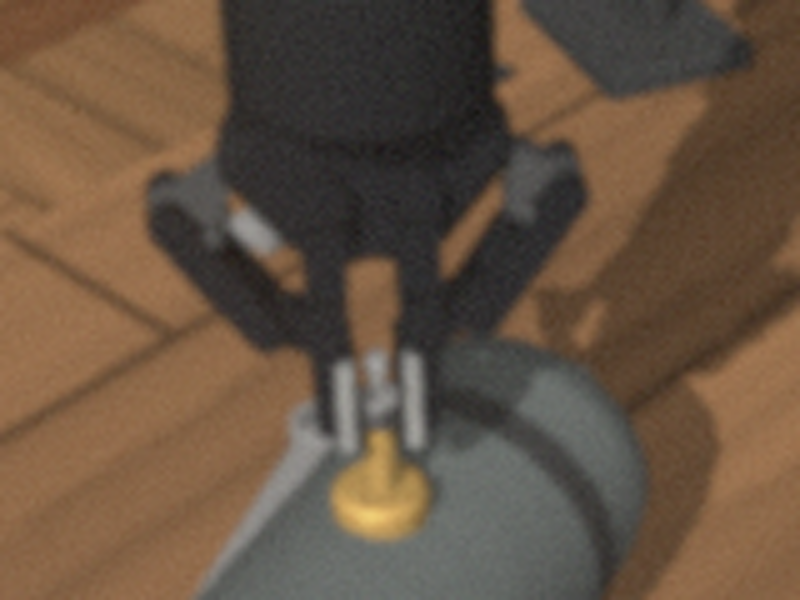

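The side crop shows the pads, at about x=350 and x=408, closed on the nut at about (380,400), with the tips well clear of the boss. Now I'll unscrew it, rising with the thread.

Request:
apply_moves([
  [0,0,-0.0017,0,0,-0.13],
  [0,0,-0.0017,0,0,-0.13],
  [0,0,-0.0017,0,0,-0.13],
  [0,0,-0.0017,0,0,-0.13],
  [0,0,-0.0017,0,0,-0.13],
  [0,0,-0.0017,0,0,-0.13],
  [0,0,-0.0017,0,0,-0.13],
  [0,0,-0.0017,0,0,-0.13],
  [0,0,-0.0017,0,0,-0.13],
  [0,0,-0.0017,0,0,-0.13],
])

```text
clock: 6.47
tool_pos: [0.5598, 0.0389, 0.3263]
orientation: [-0.0, 0.986, 0.165, 0.0]
contact_force: [-1.9, -3.2, 2.7]
width: 0.0124
gripper_force: 24.5
```

```bash
python3 -c "
from h import *
s=telemetry.state();print(s['joint_positions'].round(2),s['contact_force'].round(1),s['moment'].round(2))
d=grab('side');cv2.imwrite('pics/g2.png',d['img'][:,:,::-1])"
```

```text
[-0.69  0.35  0.7   1.69 -0.24  1.19 -1.16] [-1.9 -3.2  2.7] [-0.43  0.24 -0.02]
```

Request:
apply_moves([
  [0,0,-0.0017,0,0,-0.13],
  [0,0,-0.0017,0,0,-0.13],
  [0,0,-0.0017,0,0,-0.13],
  [0,0,-0.0017,0,0,-0.13],
  [0,0,-0.0017,0,0,-0.13],
  [0,0,-0.0017,0,0,-0.13],
  [0,0,-0.0017,0,0,-0.13],
  [0,0,-0.0017,0,0,-0.13],
  [0,0,-0.0017,0,0,-0.13],
  [0,0,-0.0017,0,0,-0.13],
])

```text
clock: 7.35
tool_pos: [0.5594, 0.0393, 0.3274]
orientation: [-0.001, 0.78, 0.625, -0.0]
contact_force: [-3.1, -1.5, 3.6]
width: 0.0126
gripper_force: 24.6
```

Request:
apply_moves([
  [0,0,-0.0017,0,0,-0.13],
  [0,0,-0.0017,0,0,-0.13],
  [0,0,-0.0017,0,0,-0.13],
  [0,0,-0.0017,0,0,-0.13],
  [0,0,-0.0017,0,0,-0.13],
  [0,0,-0.0017,0,0,-0.13],
  [0,0,-0.0017,0,0,-0.13],
  [0,0,-0.0017,0,0,-0.13],
  [0,0,-0.0017,0,0,-0.13],
  [0,0,-0.0017,0,0,-0.13],
])

```text
clock: 8.18
tool_pos: [0.559, 0.0391, 0.3284]
orientation: [-0.001, 0.375, 0.927, -0.0]
contact_force: [-5.5, -1.3, 3.4]
width: 0.0121
gripper_force: 24.6
```

Request:
apply_moves([
  [0,0,-0.0017,0,0,-0.13],
  [0,0,-0.0017,0,0,-0.13],
  [0,0,-0.0017,0,0,-0.13],
  [0,0,-0.0017,0,0,-0.13],
  [0,0,-0.0017,0,0,-0.13],
  [0,0,-0.0017,0,0,-0.13],
  [0,0,-0.0017,0,0,-0.13],
  [0,0,-0.0017,0,0,-0.13],
  [0,0,0,0,0,0],
  [0,0,0,0,0,0],
])

```text
clock: 9.02
tool_pos: [0.5589, 0.0386, 0.3294]
orientation: [-0.001, -0.021, 1.0, 0.0]
contact_force: [-6.1, -2.4, 3.3]
width: 0.012
gripper_force: 24.6
```

```bash
python3 -c "
from h import *
s=telemetry.state();print(s['joint_positions'].round(2),s['contact_force'].round(1),s['moment'].round(3))"
```

```text
[-0.32  0.3   0.24  1.67 -0.08  1.19  1.55] [-6.1 -2.4  3.3] [-0.635  1.208  0.02 ]
```

Request:
apply_moves([
  [0,0,-0.0017,0,0,-0.13],
  [0,0,-0.0017,0,0,-0.13],
  [0,0,-0.0017,0,0,-0.13],
  [0,0,0,0,0,-0.1],
  [0,0,0,0,0,0],
  [0,0,0,0,0,0],
  [0,0,0,0,0,0],
])

```text
clock: 9.6
tool_pos: [0.5597, 0.0389, 0.3303]
orientation: [0.0, -0.211, 0.977, 0.0]
contact_force: [0.2, -3.0, 1.9]
width: 0.0122
gripper_force: 24.6
```

```bash
python3 -c "
from h import *
s=telemetry.state();print(s['joint_positions'].round(2),s['contact_force'].round(1),s['moment'].round(3),s['orientation'])"
```

```text
[-0.28  0.29  0.19  1.67 -0.06  1.19  1.92] [ 0.2 -3.   1.9] [-0.422  0.115  0.055] [ 8.46766394e-05 -2.11241273e-01  9.77433942e-01  8.17167745e-05]
```

Request:
apply_moves([
  [0,0,0,0,0,-0.1],
  [0,0,0,0,0,-0.1],
  [0,0,0,0,0,-0.1],
  [0,0,0,0,0,0],
  [0,0,0,0,0,0],
])

```text
clock: 10.02
tool_pos: [0.5599, 0.0393, 0.3305]
orientation: [0.001, -0.325, 0.946, 0.0]
contact_force: [3.1, 0.7, 2.1]
width: 0.0123
gripper_force: 24.6
```

```bash
python3 -c "
from h import *
s=telemetry.state();print(s['joint_positions'].round(2),s['contact_force'].round(1),s['moment'].round(3),s['orientation'])"
```

```text
[-0.25  0.29  0.15  1.66 -0.05  1.19  2.14] [3.1 0.7 2.1] [ 0.104 -0.459  0.062] [ 6.61787622e-04 -3.24734642e-01  9.45804921e-01  1.61085319e-04]
```

Request:
apply_moves([
  [0,0,0,0,0,0],
  [0,0,0,0,0,0],
  [0,0,0,0,0,0],
  [0,0,0,0,0,0],
  [0,0,-0.225,0,0,0],
  [0,0,-0.225,0,0,0],
  [0,0,-0.225,0,0,0],
  [0,0,-0.225,0,0,0],
  [0,0,0,0,0,0],
  [0,0,0,0,0,0],
], jaw=0)

```text
clock: 10.85
tool_pos: [0.5597, 0.0387, 0.4031]
orientation: [0.001, -0.326, 0.945, -0.0]
contact_force: [-0.4, 0.8, -0.3]
width: 0.0427
gripper_force: 0.0
```

```bash
python3 -c "
from h import *
import pickle
d=grab('wrist');pickle.dump(d,open('w3.pkl','wb'));s=grab('side');pickle.dump(s,open('s3.pkl','wb'))
c=np.hstack([cv2.resize(d['img'][180:245,245:310],(390,390),interpolation=cv2.INTER_CUBIC),cv2.resize(s['img'][185:250,230:295],(390,390),interpolation=cv2.INTER_CUBIC)])
cv2.imwrite('pics/w3.png',c[:,:,::-1])
s=telemetry.state();print(s['joint_positions'].round(2),s['contact_force'].round(1),s['tool_pos'],s['orientation'])"
```

```text
[-0.26  0.24  0.16  1.56 -0.04  1.34  2.14] [-0.   0.2 -0.6] [0.55932187 0.0387658  0.40132344] [-6.90614540e-04 -3.26239086e-01  9.45287021e-01  1.71990930e-04]
```

View pics/w3.png

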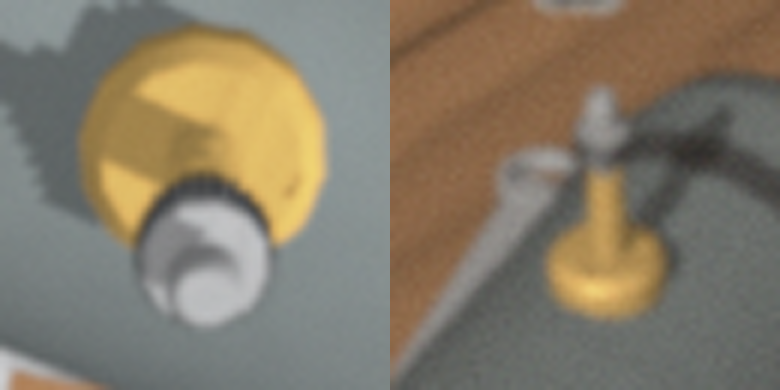

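The nut has climbed: in the wrist zoom the nut top is at (205,258) and the tip at (206,292), so the gap is down to about two thirds, which matches 4.2 rad. Next I'll shut the fingers and come down over the tip.

Request:
apply_moves([
  [0,0,0,0,0,0],
  [0,0,0,0,0,0],
  [0,0,0,0,0,0],
  [0,0,0,0,0,0],
  [0,0,0,0,0,0],
  [0,0,0,0,0,0],
  [0,0,0.2,0,0,0],
  [0,0,0.2,0,0,0],
  [0,0,0,0,0,0],
  [0,0,0,0,0,0],
], jaw=-1, squeeze=20)

```text
clock: 11.78
tool_pos: [0.5593, 0.0387, 0.3697]
orientation: [-0.001, -0.326, 0.945, 0.0]
contact_force: [0.2, -0.2, 0.5]
width: -0.0
gripper_force: 0.0
```

Request:
apply_moves([
  [0,0,0.0125,0,0,0],
  [0,0,0,0,0,0],
  [0,0,0.0125,0,0,0],
  [0,0,0,0,0,0],
  [0,0,0,0,0,0],
])

```text
clock: 12.2
tool_pos: [0.5596, 0.0387, 0.3686]
orientation: [0.0, -0.326, 0.945, -0.0]
contact_force: [0.2, -0.2, -0.4]
width: -0.0001
gripper_force: 0.0
```

Request:
apply_moves([
  [0,0,0.0125,0,0,0],
  [0,0,0,0,0,0],
  [0,0,0.0125,0,0,0],
  [0,0,0,0,0,0],
  [0,0,0.0125,0,0,0],
  [0,0,0,0,0,0],
  [0,0,0,0,0,0],
])

```text
clock: 12.78
tool_pos: [0.5595, 0.0387, 0.3651]
orientation: [-0.0, -0.326, 0.945, 0.0]
contact_force: [-0.4, 0.1, -0.8]
width: 0.0001
gripper_force: 0.0
```

Request:
apply_moves([
  [0,0,0.0125,0,0,0],
  [0,0,0,0,0,0],
  [0,0,0.0125,0,0,0],
  [0,0,0,0,0,0],
  [0,0,0,0,0,0],
])

```text
clock: 13.2
tool_pos: [0.5595, 0.0387, 0.3632]
orientation: [-0.0, -0.326, 0.945, 0.0]
contact_force: [0.1, 0.2, -0.1]
width: -0.0002
gripper_force: 0.0
```

Request:
apply_moves([
  [0,0,0.0125,0,0,0],
  [0,0,0,0,0,0],
  [0,0,0.0125,0,0,0],
  [0,0,0,0,0,0],
  [0,0,0,0,0,0],
])

```text
clock: 13.62
tool_pos: [0.5595, 0.0387, 0.3612]
orientation: [-0.0, -0.326, 0.945, -0.0]
contact_force: [-0.2, 0.0, -0.3]
width: -0.0004
gripper_force: 0.0
```

Request:
apply_moves([
  [0,0,0.0125,0,0,0],
  [0,0,0,0,0,0],
  [0,0,0,0,0,0],
])

```text
clock: 13.87
tool_pos: [0.5595, 0.0387, 0.3602]
orientation: [-0.0, -0.326, 0.945, 0.0]
contact_force: [-0.0, 1.1, -0.4]
width: -0.0003
gripper_force: 0.0
```

Request:
apply_moves([
  [0,0,0.0125,0,0,0],
  [0,0,0,0,0,0],
  [0,0,0,0,0,0],
])

```text
clock: 14.12
tool_pos: [0.5595, 0.0388, 0.3592]
orientation: [-0.0, -0.326, 0.945, 0.0]
contact_force: [0.5, -0.2, 1.0]
width: 0.0002
gripper_force: 0.0
```

Request:
apply_moves([
  [0,0,0.0125,0,0,0],
  [0,0,0,0,0,0],
  [0,0,0,0,0,0],
])

```text
clock: 14.37
tool_pos: [0.5596, 0.0388, 0.3585]
orientation: [0.0, -0.326, 0.945, -0.0]
contact_force: [-0.4, -0.9, 1.7]
width: -0.0003
gripper_force: 0.8
```

Request:
apply_moves([
  [0,0,0.0125,0,0,0],
  [0,0,0,0,0,0],
  [0,0,0,0,0,0],
])

```text
clock: 14.62
tool_pos: [0.5596, 0.0388, 0.3575]
orientation: [0.0, -0.326, 0.945, -0.0]
contact_force: [-1.4, -0.5, 4.2]
width: 0.0002
gripper_force: 1.8
```

Request:
apply_moves([
  [0,0,0.0125,0,0,0],
  [0,0,0,0,0,0],
  [0,0,0,0,0,0],
])

```text
clock: 14.87
tool_pos: [0.5596, 0.0387, 0.3565]
orientation: [0.0, -0.326, 0.945, -0.0]
contact_force: [-0.7, -0.4, 5.1]
width: -0.0
gripper_force: 2.4
```

Request:
apply_moves([
  [0,0,0.0125,0,0,0],
  [0,0,0,0,0,0],
  [0,0,0,0,0,0],
])

```text
clock: 15.12
tool_pos: [0.5596, 0.0387, 0.3556]
orientation: [0.0, -0.326, 0.945, -0.0]
contact_force: [-0.5, -0.1, 4.9]
width: -0.0002
gripper_force: 2.9
```

Request:
apply_moves([
  [0,0,0.0063,0,0,0],
  [0,0,0,0,0,0],
  [0,0,0.0063,0,0,0],
  [0,0,0,0,0,0],
  [0,0,0,0,0,0],
])

```text
clock: 15.53
tool_pos: [0.5596, 0.0387, 0.3547]
orientation: [0.0, -0.326, 0.945, -0.0]
contact_force: [-1.6, -0.4, 6.3]
width: 0.0002
gripper_force: 3.4
```

Request:
apply_moves([
  [0,0,0.0063,0,0,0],
  [0,0,0,0,0,0],
  [0,0,0.0063,0,0,0],
  [0,0,0,0,0,0],
  [0,0,0,0,0,0],
])

```text
clock: 15.95
tool_pos: [0.5596, 0.0387, 0.3538]
orientation: [0.0, -0.326, 0.945, -0.0]
contact_force: [-3.0, -0.4, 7.2]
width: 0.0002
gripper_force: 3.9
```

Request:
apply_moves([
  [0,0,0.0063,0,0,0],
  [0,0,0,0,0,0],
  [0,0,0,0,0,0],
  [0,0,0,0,0,0],
])

```text
clock: 16.28
tool_pos: [0.5596, 0.0387, 0.3534]
orientation: [0.0, -0.326, 0.945, -0.0]
contact_force: [-2.0, 0.6, 7.8]
width: -0.0001
gripper_force: 4.2
```

Request:
apply_moves([
  [0,0,0.004,0,0,0],
  [0,0,0,0,0,0],
  [0,0,0,0,0,0],
  [0,0,0,0,0,0],
])

```text
clock: 16.62
tool_pos: [0.5596, 0.0387, 0.3533]
orientation: [0.0, -0.326, 0.945, -0.0]
contact_force: [-2.6, 0.0, 9.5]
width: 0.0001
gripper_force: 4.7
```

Request:
apply_moves([
  [0,0,0.004,0,0,0],
  [0,0,0,0,0,0],
  [0,0,0,0,0,0],
  [0,0,0,0,0,0],
])

```text
clock: 16.95
tool_pos: [0.5596, 0.0387, 0.3533]
orientation: [0.001, -0.326, 0.945, -0.0]
contact_force: [-2.6, -0.2, 10.3]
width: 0.0003
gripper_force: 5.6
```

The tip is at its hard stop, at about 10 N. Holding.

Request:
apply_moves([
  [0,0,0,0,0,0],
  [0,0,0,0,0,0],
  [0,0,0,0,0,0],
  [0,0,0,0,0,0],
  [0,0,0,0,0,0],
  [0,0,0,0,0,0],
  [0,0,0,0,0,0],
  [0,0,0,0,0,0],
  [0,0,0,0,0,0],
  [0,0,0,0,0,0],
])

```text
clock: 17.78
tool_pos: [0.5596, 0.0387, 0.3533]
orientation: [0.001, -0.326, 0.945, -0.0]
contact_force: [-3.6, 0.9, 11.2]
width: 0.0002
gripper_force: 5.6
```

Request:
apply_moves([
  [0,0,0,0,0,0],
  [0,0,0,0,0,0],
  [0,0,0,0,0,0],
  [0,0,0,0,0,0],
  [0,0,0,0,0,0],
  [0,0,0,0,0,0],
  [0,0,0,0,0,0],
  [0,0,0,0,0,0],
  [0,0,0,0,0,0],
  [0,0,0,0,0,0],
])

```text
clock: 18.62
tool_pos: [0.5596, 0.0387, 0.3532]
orientation: [0.001, -0.326, 0.945, -0.0]
contact_force: [-4.2, 0.9, 11.0]
width: -0.0
gripper_force: 5.6
```

Request:
apply_moves([
  [0,0,0,0,0,0],
  [0,0,0,0,0,0],
  [0,0,0,0,0,0],
  [0,0,0,0,0,0],
  [0,0,0,0,0,0],
  [0,0,0,0,0,0],
  [0,0,0,0,0,0],
])

```text
clock: 19.2
tool_pos: [0.5596, 0.0387, 0.3533]
orientation: [0.001, -0.326, 0.945, -0.0]
contact_force: [-3.5, -0.5, 11.4]
width: 0.0003
gripper_force: 5.6
```

Request:
apply_moves([
  [0,0,-0.025,0,0,0],
  [0,0,-0.025,0,0,0],
  [0,0,-0.05,0,0,0],
  [0,0,-0.2,0,0,0],
  [0,0,-0.2,0,0,0],
  [0,0,-0.2,0,0,0],
  [0,0,0,0,0,0],
  [0,0,0,0,0,0],
  [0,0,0,0,0,0],
])

```text
clock: 19.95
tool_pos: [0.5594, 0.0388, 0.4069]
orientation: [-0.001, -0.326, 0.945, 0.0]
contact_force: [0.5, -0.2, -0.4]
width: -0.0002
gripper_force: 0.0
```

```bash
python3 -c "
from h import *
import pickle
d=grab('wrist');s=grab('side');o=pickle.load(open('s3.pkl','rb'))
f=lambda s:cv2.resize(s['img'][185:250,230:295],(390,390),interpolation=cv2.INTER_CUBIC)
cv2.imwrite('pics/f.png',np.hstack([f(o),f(s)])[:,:,::-1])
D=pickle.load(open('d0.pkl','rb'))['side']['img'];m=cv2.absdiff(D,s['img']).max(2)[240:]>40;print('changed px lower part',m.sum())"
```

```text
changed px lower part 9181
```

View pics/f.png

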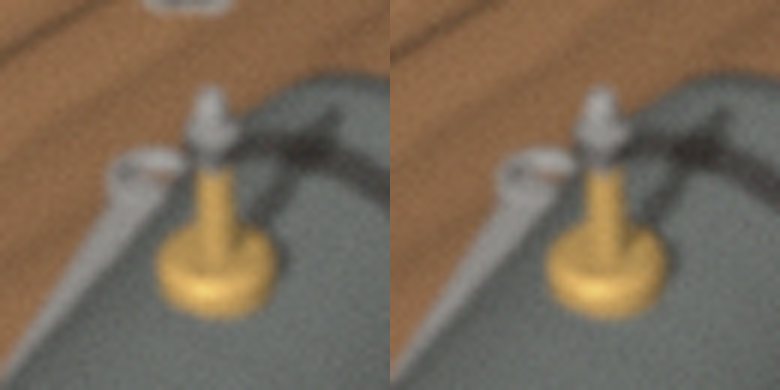

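The crops from before and after the press match. The tip is up again at about (600,95) and the nut is still backed off at about (600,130). The arm is clear, so I'm handing in.

```bash
python3 -c "
from h import *
print(ticket.sign_off())"
```

```text
the job is handed in; nothing more can be done
None
```

The job is handed in (no verdict came back): the lock nut was turned to its stop (about 4.2 rad), the pin was held fully down for over 2 s at about 11 N and sprang up again, the nut is still backed off, and the arm touched only the nut and the pin tip.

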